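Unstack the topping tins into their trays

TASK

Take the stack of four topping tins apart from the top down, one tin at a time, and stand each, upright and flat, inside the tray of its own shape and size before you go on to the next: the small round tin, the larger round tin, the square tin, then the oblong tin. Let go of them all, never tip a tin over, and leave the sugar dredger and the spatula where they are.

Things in the scene. Friction and masses are not known exactly. Their poses are not given: they have to be found in the camera images.
- tin_small: Small round tin, 36 mm diameter, 40 mm high; at the start the top of the stack, standing on the larger round tin. Steel sides, a thin dark seam near the top, flat lid with a white panel. Loose, closed, about 60 to 120 g. Origin: centre of its underside; z up.
- tin_round: Larger round tin, 54 mm diameter, 36 mm high; at the start third from the bottom, standing on the square tin. Steel sides, a thin dark seam near the top, flat lid with a white panel. Loose, closed, about 125 to 235 g. Origin: centre of its underside; z up.
- tin_square: Square tin, 62 x 62 mm, 34 mm high; at the start second from the bottom, standing on the oblong tin, slightly turned and off its middle. Steel sides, a thin dark seam near the top, flat lid with a white panel. Loose, closed, about 175 to 325 g. Origin: centre of its underside; z up. x and y are square to its sides.
- tin_oblong: Oblong tin, 130 mm (along its x) x 64 mm (along its y), 36 mm high; the bottom of the stack, standing on the bench. Steel sides, a thin dark seam near the top, flat lid with a white panel. Loose, closed, about 245 to 455 g. Origin: centre of its underside; z up.
- tray_small: Fixed on the bench: low wooden tray open at the top. Floor 4 mm thick, rim 4 mm thick and 12 mm above the bench (8 mm above the tray's floor). Round, 60 mm outside, recess 52 mm in diameter: the smallest tray, for the small round tin. Origin: centre of its underside, on the bench; the tin's underside comes to rest 4 mm above it.
- tray_round: Fixed on the bench: low wooden tray open at the top. Floor 4 mm thick, rim 4 mm thick and 12 mm above the bench (8 mm above the tray's floor). Round, 78 mm outside, recess 70 mm in diameter: for the larger round tin. Origin: centre of its underside, on the bench; the tin's underside comes to rest 4 mm above it.
- tray_square: Fixed on the bench: low wooden tray open at the top. Floor 4 mm thick, rim 4 mm thick and 12 mm above the bench (8 mm above the tray's floor). Square, 86 x 86 mm outside, recess 78 x 78 mm: for the square tin. x and y are square to its sides. Origin: centre of its underside, on the bench; the tin's underside comes to rest 4 mm above it.
- tray_oblong: Fixed on the bench: low wooden tray open at the top. Floor 4 mm thick, rim 4 mm thick and 12 mm above the bench (8 mm above the tray's floor). Oblong, 154 mm (along its x) x 88 mm (along its y) outside, recess 146 x 80 mm: for the oblong tin. Origin: centre of its underside, on the bench; the tin's underside comes to rest 4 mm above it.
- dredger: Bystander: a loose aluminium sugar dredger, round, 54 mm diameter, 75 mm high, standing on the bench. Origin: centre of its underside; z up.
- spatula: Bystander: a loose spatula, 160 mm long along its x, lying on the bench at the far side of the work. Origin: on its underside, midway along its length; its flat blade is 65 mm wide.
Things that resemble listed ones, but are neither listed nor needed, are in the scene too. What is shaped like the tray_oblong but orange is not meant.

How it is judged (in metres and radians):
On the way, in this order (a step that is already met when the one before it is completed fails the run):
1. the small round tin lies flat in its own tray, let go (horizontal distance between tin_small and tray_small below 0.013 m and z of tin_small in the frame of tray_small below 0.008 m and angle between tin_small's own z axis and vertical below 0.08 rad and contact force between tin_small and the fingers below 0.05 N), for 0.2 s.
2. the larger round tin lies flat in its own tray, let go (horizontal distance between tin_round and tray_round below 0.013 m and z of tin_round in the frame of tray_round below 0.008 m and angle between tin_round's own z axis and vertical below 0.08 rad and contact force between tin_round and the fingers below 0.05 N), for 0.2 s.
3. the square tin lies flat in its own tray, let go (horizontal distance between tin_square and tray_square below 0.013 m and z of tin_square in the frame of tray_square below 0.008 m and angle between tin_square's own z axis and vertical below 0.08 rad and contact force between tin_square and the fingers below 0.05 N), for 0.2 s.
4. the oblong tin lies flat in its own tray, let go (horizontal distance between tin_oblong and tray_oblong below 0.013 m and z of tin_oblong in the frame of tray_oblong below 0.008 m and angle between tin_oblong's own z axis and vertical below 0.08 rad and contact force between tin_oblong and the fingers below 0.05 N), for 0.2 s.
At the end, for the whole second after the job is handed in: Each of the four tins stands released and at rest in its own tray: its underside within 8 mm above the height of the tray's underside (4 mm is flat on the floor), its centre within 13 mm of the tray's centre, tilted by less than 0.08 rad (all of step 1 and all of step 2 and all of step 3 and all of step 4 and linear speed of each of tin_small, tin_round, tin_square, tin_oblong below 0.02 m/s); the robot touches nothing.
It fails at once if a tin is tipped over (more than 45 degrees) (angle between any of tin_small, tin_round, tin_square, tin_oblong's own z axis and vertical above 0.785 rad).
It fails at once if the dredger is pushed away (more than 20 mm) (distance of dredger from where it was at the start of the episode above 0.02 m).
It fails at once if the spatula is pushed away (more than 20 mm) (distance of spatula from where it was at the start of the episode above 0.02 m).
It also fails if it takes over 120 s, if anything falls off the work surface, if the arm or the gripper's body presses on something with over 40 N, if the wrist force passes 120 N, or if a joint passes its speed limit or range.

ROBOT

A 6-joint arm with a two-finger parallel gripper is mounted at the origin on the work surface. World frame = base frame: x ahead of the robot, y to its left, z up, the work surface at z = 0. Lengths are in m, angles in degrees, forces in N, time in s.
With the tool pointing down it reaches from about 0.325 to 0.85 m from the base axis. Payload 15.5 kg.
Tool frame: the origin (TCP) lies midway between the tips of the shut fingers; the grasp point (between the pads) lies 19 mm behind it; y points along the fingers, x is the direction in which the jaws open and shut, and the axes are right-handed (so a half turn about y gives the same grasp; the last joint's range is limited). The gripper opens to 91 mm and grips with 3 to 60 N. Pads are 32 mm wide; open, the fingers measure 118 mm over their backs; the gripper's body (76 mm by 178 mm) begins 60 mm behind the grasp point.
Start: joints at [60.819, 28.281, 77.091, -0, 74.628, -5.472], TCP at [0.251, 0.572, 0.185] pointing down, gripper open.
Joint ranges: [-166.48, 166.48], [-47.26, 123.95], [12.59, 153.08], [-70.14, 250.14], [6.76, 159.57], [-176.63, 176.63]. Speed limits (degrees/s): [108.29, 108.29, 147.25, 172.46, 172.46, 172.46].

INTERFACE

Orientations are given as a 3x3 rotation matrix whose columns are the frame's x, y, z axes.
In Python, from bench import ctrl gives the robot as it stands. The module is installed in compiled form; this text tells all that it offers. Calls block until the motion is done:
- ctrl.goto(position, orientation): joint-space move of the TCP to a pose.
- ctrl.move_l(position, vel=0.15, ori=None, contact_N=None): straight line of the TCP; ori=None keeps the orientation; vel is the mean speed in m/s. With contact_N (N) it stops when the force on the tool has changed by that much, and returns True; else False.
- ctrl.movej(angles): joint-space move.
- ctrl.command_gripper(opening): opening from 0.0 (shut) to 1.0 (fully open); the grip force is fixed at half the most; returns when the fingers have stopped.
- ctrl.sleep(seconds).
- ctrl.ik(position, orientation): joint angles nearest the present ones, or None.
- ctrl.read_camera(name): name is "side" or "top"; returns the picture (480x640x3 uint8, blue, green, red); there is no depth.
- ctrl.camera_params(name): a dict with "fx", "fy", "cx", "cy" (pixels), "D" ([k1, k2, p1, p2, k3] as OpenCV has them; the pictures are not rectified), "pose" (4x4, takes a point from camera to world coordinates). Camera axes: x right, y up, looking along -z (the intrinsics and any distortion apply to the point x, -y, -z); pixel columns grow to the right and rows downward; lengths in m; the calibration is good to about 2 mm. A picture is of the moment at which its call begins. camera_params takes no time and is no camera call.
A pose or a line that the arm cannot do raises ctrl.MotionError and nothing moves.
- ctrl.sign_off(): hands the job in, once; it reports no verdict.
Readings, each from a call of its own:
- ctrl.current_t(): time.
- ctrl.current_q(): joint angles.
- ctrl.current_dq(): joint speeds.
- ctrl.current_effort(): joint torques, N m.
- ctrl.current_tool_pos(): TCP position.
- ctrl.current_eef_rot(): TCP orientation.
- ctrl.current_contact_force(): force on the tool from outside, world axes, zero at the start.
- ctrl.current_wrist_torque(): the same for the moment, N m.
- ctrl.current_grip_width(): opening from 0.0 (shut) to 1.0 (fully open).
Only numpy, scipy, OpenCV 4.12 (cv2) and the standard library are available. Lean on these libraries where they do the work, as an engineer would, in place of code of your own. Each camera call takes 0.05 s, during which the arm holds its last target. There are 200 camera calls.

## Working session

There is one attempt and no reset: what is moved stays moved. The work goes in short steps, each a Python script; the robot and the scene stay as the last script left them, time stands still between calls to the robot, and variables do not carry over. Pictures are saved under pics/ and viewed, about 12 in all and at most 16, crops included, and the job is handed in when it is done.

```bash
mkdir -p pics
python3 - <<'E'
from bench import ctrl
import cv2
for n in("top","side"):
    cv2.imwrite(f"pics/{n}0.png",ctrl.read_camera(n)); p=ctrl.camera_params(n); print(n,p)
print(ctrl.current_eef_rot(),ctrl.current_t())
E
```

```text
top {'fx': 580.6993015640029, 'fy': 580.6993015640029, 'cx': 321.0921907186671, 'cy': 232.84743887616506, 'D': array([-0.19478663,  0.        ,  0.        ,  0.        ,  0.        ]), 'pose': array([[ 0.02845622,  0.99812672, -0.05415985,  0.43730647],
       [-0.99958053,  0.0287059 ,  0.00383753,  0.01564653],
       [ 0.00538504,  0.05402793,  0.9985249 ,  1.34561628],
       [ 0.        ,  0.        ,  0.        ,  1.        ]])}
side {'fx': 575.512460182327, 'fy': 575.512460182327, 'cx': 323.1034845393291, 'cy': 238.81385332151663, 'D': array([0.03325481, 0.        , 0.        , 0.        , 0.        ]), 'pose': array([[ 0.87818501,  0.23736667, -0.41526878,  0.04943745],
       [-0.47829073,  0.44555732, -0.75678045, -0.79429915],
       [ 0.00539159,  0.86321246,  0.50481203,  0.62615822],
       [ 0.        ,  0.        ,  0.        ,  1.        ]])}
[[ 4.02088419e-01 -5.57939182e-04 -9.15600673e-01]
 [ 9.15600199e-01 -9.40894601e-04  4.02088784e-01]
 [-1.08582482e-03 -9.99999402e-01  1.32526404e-04]] 0.1
```

View pics/top0.png

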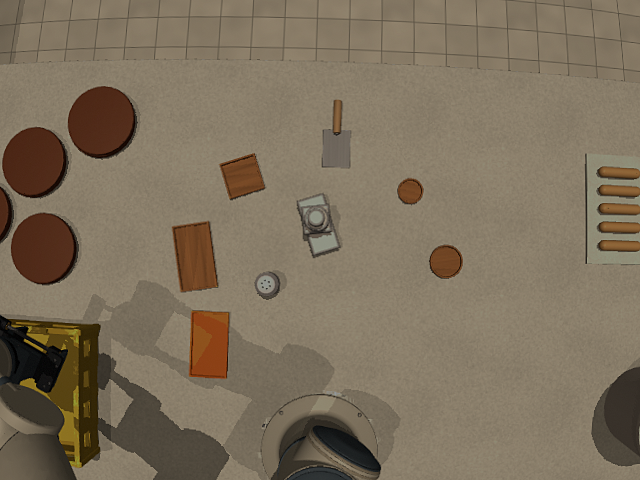

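View pics/side0.png

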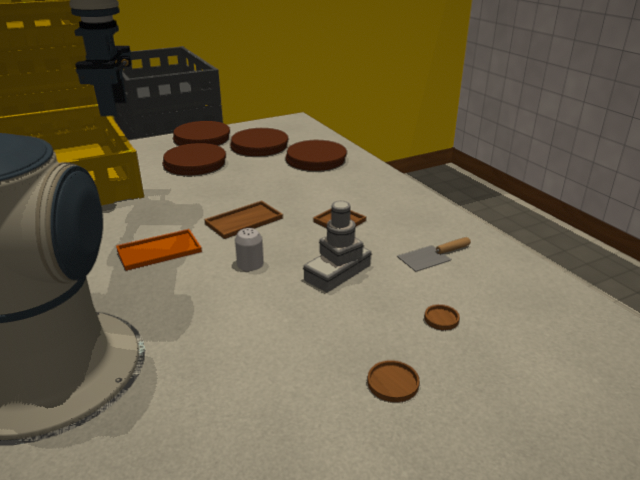

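```bash
cat > h.py <<'E'
from bench import ctrl
import cv2, numpy as np
def ray(cam,px):
    p=ctrl.camera_params(cam); K=np.array([[p["fx"],0,p["cx"]],[0,p["fy"],p["cy"]],[0,0,1]])
    u=cv2.undistortPoints(np.array(px,float).reshape(-1,1,2),K,p["D"])[:,0]
    return p["pose"][:3,3], np.c_[u[:,0],-u[:,1],-np.ones(len(u))]@p["pose"][:3,:3].T
def plane(cam,px,z):
    o,d=ray(cam,px); return (o+d*((z-o[2])/d[:,2])[:,None])[:,:2]
def project(cam,P):
    p=ctrl.camera_params(cam); K=np.array([[p["fx"],0,p["cx"]],[0,p["fy"],p["cy"]],[0,0,1]])
    q=(np.array(P,float).reshape(-1,3)-p["pose"][:3,3])@p["pose"][:3,:3]*[1,-1,-1]
    return cv2.projectPoints(q,np.zeros(3),np.zeros(3),K,p["D"])[0][:,0]
def rect(xy):
    """centre, (long,short), yaw of long side in deg"""
    c,(w,h),a=cv2.minAreaRect((xy*1000).astype(np.float32))
    if w<h: w,h,a=h,w,a+90
    return np.array(c)/1000,(round(w),round(h)),(a+90)%180-90
def R(yaw):
    """tool pointing down, jaws opening along yaw (deg)"""
    c,s=np.cos(np.radians(yaw)),np.sin(np.radians(yaw))
    x=np.array([c,s,0]);y=np.array([0,0,-1.]);return np.c_[x,y,np.cross(x,y)]
E
python3 - <<'E'
from h import *
im=cv2.imread("pics/top0.png"); hsv=cv2.cvtColor(im,cv2.COLOR_BGR2HSV)
m=cv2.inRange(hsv,(3,110,50),(18,255,220)); m[:,:150]=0; m[:,560:]=0;m[:100]=0
for c in cv2.findContours(m,cv2.RETR_EXTERNAL,cv2.CHAIN_APPROX_NONE)[0]:
    if cv2.contourArea(c)>150:
        px=c[:,0].astype(float); print(px.mean(0).round(), rect(plane("top",px,.012)))
g=cv2.cvtColor(im,cv2.COLOR_BGR2GRAY); print(hsv[230,250],hsv[245,322],hsv[218,316],hsv[201,313])
a=cv2.resize(im[185:265,285:355],None,fx=7,fy=7,interpolation=cv2.INTER_CUBIC)
b=cv2.resize(cv2.imread("pics/side0.png")[195:295,295:385],None,fx=5.6,fy=5.6,interpolation=cv2.INTER_CUBIC)
cv2.imwrite("pics/c1.png",cv2.resize(np.hstack([a[:560],b[:560]]),None,fx=.8,fy=.8))
E
```

```text
[209. 344.] (array([0.24436105, 0.26344983]), (155, 89), -1.0869293212890625)
[446. 261.] (array([ 0.45266705, -0.28102924]), (76, 74), -88.75081026554108)
[194. 256.] (array([0.44707349, 0.30257355]), (154, 89), 9.876640319824219)
[410. 191.] (array([ 0.61416101, -0.19330841]), (59, 56), 0.9891256093978882)
[242. 176.] (array([0.63744586, 0.19912453]), (87, 86), 19.05721092224121)
[337. 116.] (array([ 0.78515698, -0.01860947]), (78, 18), -1.043792724609375)
[ 19  57 138] [ 36  26 147] [ 38  26 148] [ 36  26 147]
```

View pics/c1.png

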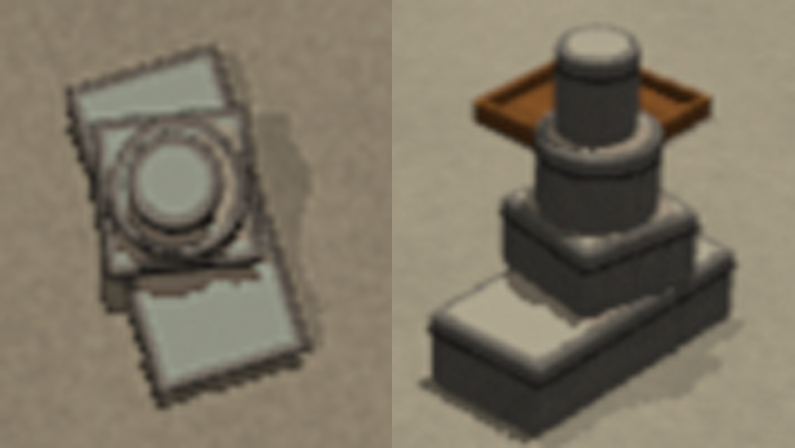

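```bash
cat >> h.py <<'E'
UP=.27
def best(xy,z,yaw):
    """of yaw and yaw+180 the reachable one with the least joint travel"""
    q0=np.array(ctrl.current_q()); o=[]
    for y in(yaw,yaw+180):
        q=ctrl.ik([*xy,z],R(y))
        if q is not None: o.append((np.abs(np.array(q)-q0).max(),y))
    return R(min(o)[1])
def pick(xy,z,yaw):
    """z of the tin's underside"""
    ctrl.command_gripper(1.0); p=ctrl.current_tool_pos()
    if p[2]<UP-.01: ctrl.move_l([p[0],p[1],UP],.25)
    r=best(xy,UP,yaw); ctrl.goto([*xy,UP],r); ctrl.move_l([*xy,z+.05],.2)
    hit=ctrl.move_l([*xy,z+.0125],.06,contact_N=8)
    ctrl.command_gripper(0.0); print("hit",hit,"grip mm",ctrl.current_grip_width()*91,"tcp",ctrl.current_tool_pos())
    ctrl.move_l([*xy,z+.03],.05); ctrl.move_l([*xy,UP],.2)
    print("held mm",ctrl.current_grip_width()*91,"F",np.round(ctrl.current_contact_force(),1),"t",ctrl.current_t())
def place(xy,yaw):
    ctrl.goto([*xy,UP],best(xy,UP,yaw)); ctrl.move_l([*xy,.04],.2)
    hit=ctrl.move_l([*xy,.0145],.04,contact_N=6); print("hit",hit,"tcp",ctrl.current_tool_pos())
    ctrl.command_gripper(1.0); ctrl.move_l([*xy,UP],.15)
    print("t",ctrl.current_t())
E
python3 - <<'E'
from h import *
f=lambda pts:np.array(pts)/5.6+[285,185]-.4
for n,p,z in(("small",[(132,181),(222,181),(176,137),(176,231)],.143),("round",[(100,190),(253,190),(177,112),(177,270)],.103)):
    w=plane("top",f(p),z); print(n,w.mean(0),np.ptp(w,0))
sq=plane("top",f([(95,122),(245,108),(265,262),(105,275)]),.068); ob=plane("top",f([(68,90),(215,45),(310,350),(160,405)]),.034)
print("sq",rect(sq),"ob",rect(ob))
s=plane("top",f([(176,183)]),.146)[0]
print("side px",project("side",[[*s,.146],[*s,.106]]),"want ~",np.array([598,48])/.8/5.6+[295-560*0/1,195]-np.array([392/.8/5.6,0]))
E
```

```text
small [0.53480962 0.02228107] [0.03496534 0.03337343]
round [0.53499825 0.02231757] [0.06071297 0.05861559]
sq (array([0.53752655, 0.02172772]), (63, 61), -83.70053482055664) ob (array([0.5268161, 0.0178431]), (133, 64), 18.768224716186523)
side px [[340.78997586 203.83249707]
 [340.34349717 222.85440753]] want ~ [340.98214286 205.71428571]
```

Run:
```python
from h import *
p=ctrl.current_tool_pos(); ctrl.move_l([p[0],p[1],.3],.2)
pick([.5348,.0223],.106,90)
place([.6142,-.1933],90)
ctrl.goto([.35,-.35,.3],best([.35,-.35],.3,90))
for n in("top","side"): cv2.imwrite(f"pics/{n}1.png",ctrl.read_camera(n))
im=cv2.imread("pics/top1.png")
a=cv2.resize(im[185:265,285:365],(480,480),interpolation=cv2.INTER_CUBIC)
b=cv2.resize(im[165:215,385:435],(300,300),interpolation=cv2.INTER_CUBIC)
b=np.vstack([b,cv2.resize(cv2.imread("pics/side1.png")[200:350,300:550],(300,180))])
cv2.imwrite("pics/c2.png",np.hstack([a,b]))
```

```text
hit False grip mm 0.6914447766320749 tcp [0.53483585 0.02230352 0.11852706]
held mm 0.49120089804041783 F [-0.2  0.1 -0.9] t 7.4333
hit False tcp [ 0.61430706 -0.19333779  0.01455425]
t 13.675
```

View pics/c2.png

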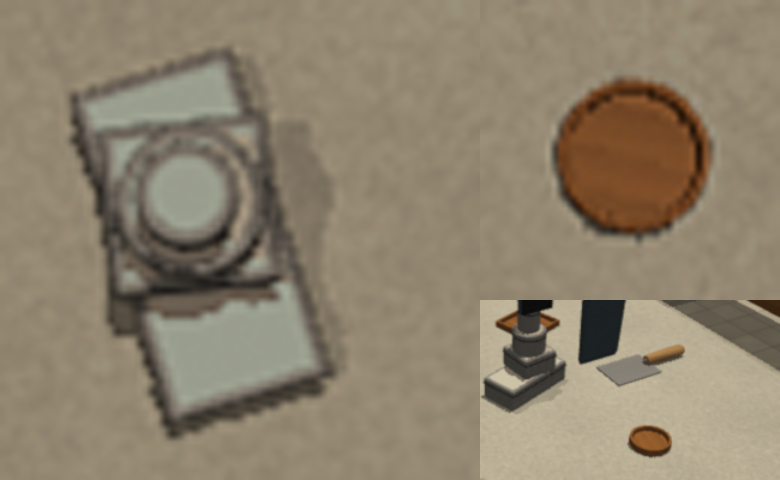

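Run:
```python
from h import *
print(ctrl.current_tool_pos(),ctrl.current_eef_rot().round(3),ctrl.current_grip_width())
t,s=cv2.imread("pics/top1.png"),cv2.imread("pics/side1.png")
for n,im in(("top",t),("side",s)):
  for P in([*ctrl.current_tool_pos()],): print(n,project(n,[P]))
cv2.imwrite("pics/c3.png",np.hstack([cv2.resize(t,(400,300)),cv2.resize(s,(400,300))]))
```

```text
[ 0.35096294 -0.34966781  0.29979223] [[-0.001  0.    -1.   ]
 [ 1.     0.    -0.001]
 [ 0.    -1.    -0.   ]] 0.9998167589124612
top [[514.87117264 315.97219946]]
side [[369.39019283 249.87942289]]
```

View pics/c3.png

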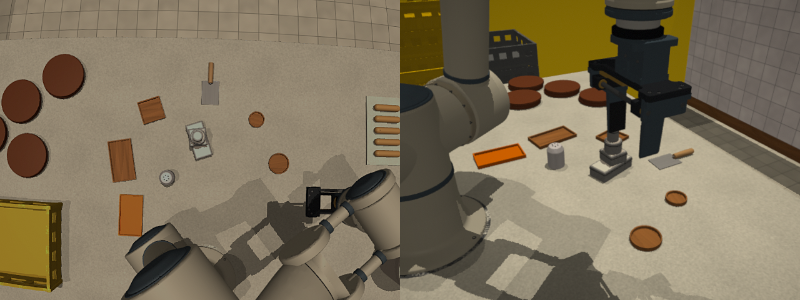

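Run:
```python
from h import *
xy=[.5348,.0223]
ctrl.goto([*xy,UP],best(xy,UP,90)); ctrl.move_l([*xy,.17],.2); print(ctrl.move_l([*xy,.1185],.06,contact_N=8), ctrl.current_tool_pos(), ctrl.current_q())
s=ctrl.read_camera("side");t=ctrl.read_camera("top")
print(project("side",[ctrl.current_tool_pos()]),project("top",[ctrl.current_tool_pos()]))
cv2.imwrite("pics/c4.png",np.hstack([cv2.resize(s[100:300,250:450],(400,400)),cv2.resize(t[150:300,245:395],(400,400))]))
```

```text
False [0.53503935 0.02230921 0.11879153] [-4.00271901e+00  2.55928769e+01  9.43627684e+01  4.47219739e-04
  6.00147728e+01 -9.40033951e+01]
[[340.85941492 216.74610694]] [[316.14767748 217.97272646]]
```

View pics/c4.png

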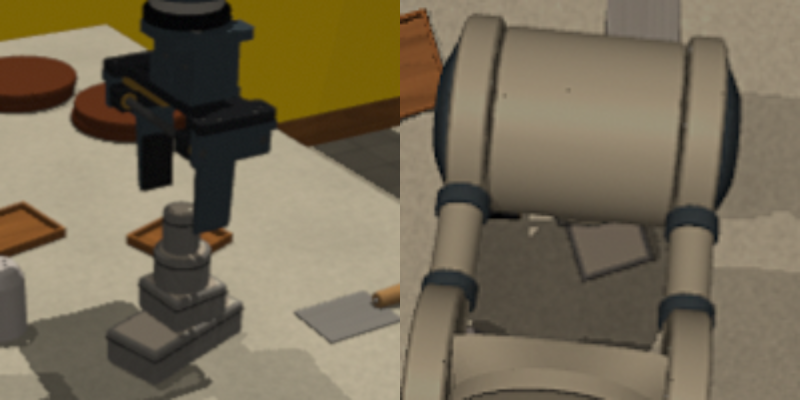

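Run:
```python
from h import *
P=[0.35096,-0.34967,.29979]
t,s=cv2.imread("pics/top1.png"),cv2.imread("pics/side1.png")
for n,im in(("top",t),("side",s)):
    q=project(n,[P])[0]; cv2.drawMarker(im,tuple(int(round(v)) for v in q),(0,0,255),cv2.MARKER_CROSS,8,1)
cv2.imwrite("pics/c5.png",np.hstack([cv2.resize(t[270:370,470:570],(400,400),interpolation=cv2.INTER_NEAREST),cv2.resize(s[100:300,270:470],(400,400))]))
```

```text
(no output)
```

View pics/c5.png

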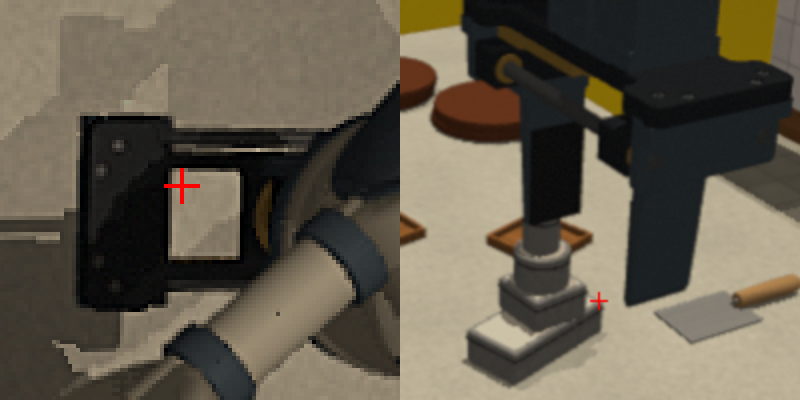

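The grip closed on nothing. In both views the fingertips sit about 27 mm higher than the reported TCP, and the horizontal position agrees. I'll check this by touching the bare bench.

Run:
```python
from h import *
p=ctrl.current_tool_pos(); ctrl.move_l([p[0],p[1],.2],.2)
xy=[.45,-.13]; ctrl.goto([*xy,.12],best(xy,.12,90)); ctrl.command_gripper(1.0)
ctrl.move_l([*xy,.03],.15)
for g in(1.0,0.0):
    ctrl.command_gripper(g)
    h=ctrl.move_l([*xy,-.045],.03,contact_N=4); print(g,h,ctrl.current_tool_pos(),np.round(ctrl.current_contact_force(),1))
    ctrl.move_l([*xy,.03],.1)
print(ctrl.current_t())
```

```text
1.0 True [ 0.45000621 -0.13002272 -0.02906464] [-1.2  1.4 15.6]
0.0 True [ 0.45003371 -0.13000878 -0.02905001] [-1.9  1.  16. ]
27.15
```

The bench touch confirms it: the true tips are 28 mm above the reported TCP, whether the fingers are open or shut. I'll correct for that and retry.

```bash
sed -i 's/\[\*xy,z+\.05\]/[*xy,z+.05-OFF]/; s/\[\*xy,z+\.0125\]/[*xy,z+.0125-OFF]/; s/\[\*xy,z+\.03\]/[*xy,z+.03-OFF]/; s/\[\*xy,\.04\]/[*xy,.04-OFF]/; s/\[\*xy,\.0145\]/[*xy,.0145-OFF]/; s/^UP=.27/UP=.25\nOFF=.028  # true fingertips lie this much above the reported TCP/' h.py
python3 - <<'E'
from h import *
pick([.5348,.0223],.106,90)
if ctrl.current_grip_width()*91>25:
    place([.6142,-.1933],90)
    ctrl.goto([.35,-.35,.25],best([.35,-.35],.25,90))
for n in("top","side"): cv2.imwrite(f"pics/{n}2.png",ctrl.read_camera(n))
im=cv2.imread("pics/top2.png")
a=cv2.resize(im[185:265,285:365],(480,480),interpolation=cv2.INTER_CUBIC)
b=cv2.resize(im[165:215,385:435],(300,300),interpolation=cv2.INTER_CUBIC)
b=np.vstack([b,cv2.resize(cv2.imread("pics/side2.png")[200:350,300:550],(300,180))])
cv2.imwrite("pics/c6.png",np.hstack([a,b])); print(ctrl.current_t())
E
```

```text
hit False grip mm 34.996387356044934 tcp [0.53481696 0.02229164 0.09051344]
held mm 35.143951787018324 F [-1.   0.6 -0.5] t 34.0917
hit True tcp [ 0.61390599 -0.19317618 -0.01200394]
t 39.7833
41.0583
```

View pics/c6.png

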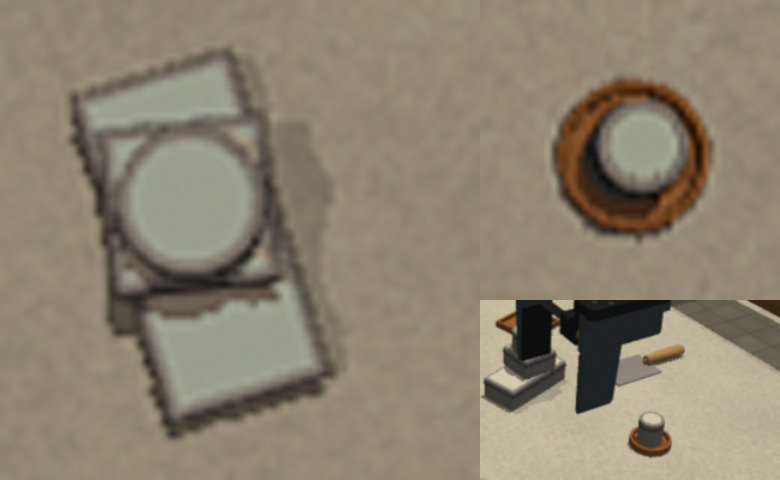

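Small tin is in its tray: its lid is at crop (641,146), about 2–3 mm off the tray centre after parallax. The round lid centre is at crop (189,200).

Run:
```python
from h import *
c=plane("top",[[285+189/6-.4,185+200/6-.4]],.106)[0]; print(c)
print("small off mm",1000*(plane("top",[[385+641/6-.4,165+146/6-.4]],.044)[0]-[.6142,-.1933]))if 0 else None
pick(c,.070,90)
if ctrl.current_grip_width()*91>45:
    place([.4527,-.2810],90)
    ctrl.goto([.35,-.38,.25],best([.35,-.38],.25,90))
for n in("top","side"): cv2.imwrite(f"pics/{n}3.png",ctrl.read_camera(n))
im=cv2.imread("pics/top3.png")
a=cv2.resize(im[185:265,285:365],(480,480),interpolation=cv2.INTER_CUBIC)
b=cv2.resize(im[235:285,420:470],(300,300),interpolation=cv2.INTER_CUBIC)
b=np.vstack([b,cv2.resize(cv2.imread("pics/side3.png")[200:400,300:550],(300,180))])
cv2.imwrite("pics/c7.png",np.hstack([a,b])); print(ctrl.current_t())
```

```text
[0.53620113 0.02247661]
hit False grip mm 53.073274981447696 tcp [0.53629949 0.02246476 0.05459694]
held mm 53.0601672926999 F [ 0.5 -0.5 -1.2] t 46.7417
hit True tcp [ 0.4525183  -0.28085398 -0.01199615]
t 52.4833
53.2083
```

View pics/c7.png

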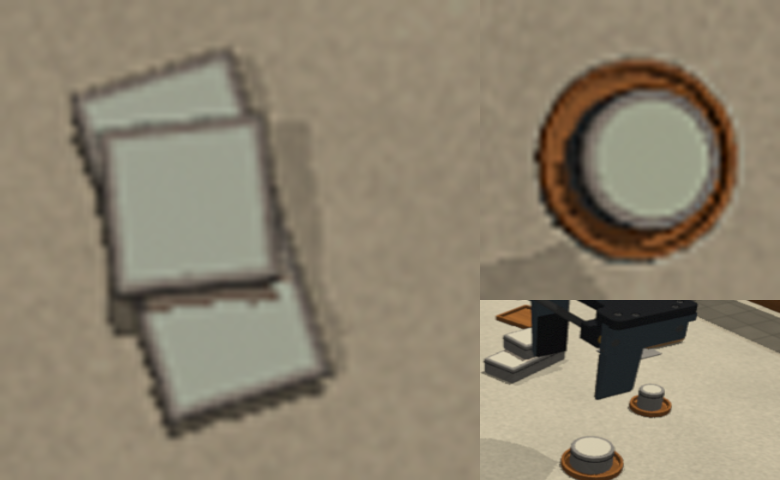

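Round tin is in its tray: lid at crop (650,157), tray at (639,160), and the offset is mostly parallax. Next is the square tin.

Run:
```python
from h import *
f=lambda p:np.array(p)/6+[285,185]-.4
c,s,a=rect(plane("top",f([(110,137),(255,122),(272,275),(122,290)]),.070)); a=a%90+90; print(c,s,a)
pick(c,.036,a)
if ctrl.current_grip_width()*91>52:
    place([.6374,.1991],109.06)
    ctrl.goto([.45,-.3,.25],best([.45,-.3],.25,90))
for n in("top","side"): cv2.imwrite(f"pics/{n}4.png",ctrl.read_camera(n))
im=cv2.imread("pics/top4.png")
a=cv2.resize(im[185:265,285:365],(480,480),interpolation=cv2.INTER_CUBIC)
b=cv2.resize(im[147:207,212:272],(300,300),interpolation=cv2.INTER_CUBIC)
b=np.vstack([b,cv2.resize(cv2.imread("pics/side4.png")[180:300,180:380],(300,180))])
cv2.imwrite("pics/c8.png",np.hstack([a,b])); print(ctrl.current_t())
```

```text
[0.53694849 0.02249529] (57, 55) 97.36728811264038
hit False grip mm 61.54765272952291 tcp [0.53702437 0.02248284 0.0206526 ]
held mm 61.580385142135725 F [ 0.5  0.7 -2. ] t 59.2083
hit True tcp [ 0.63701486  0.19906808 -0.01186945]
t 64.4583
66.4833
```

View pics/c8.png

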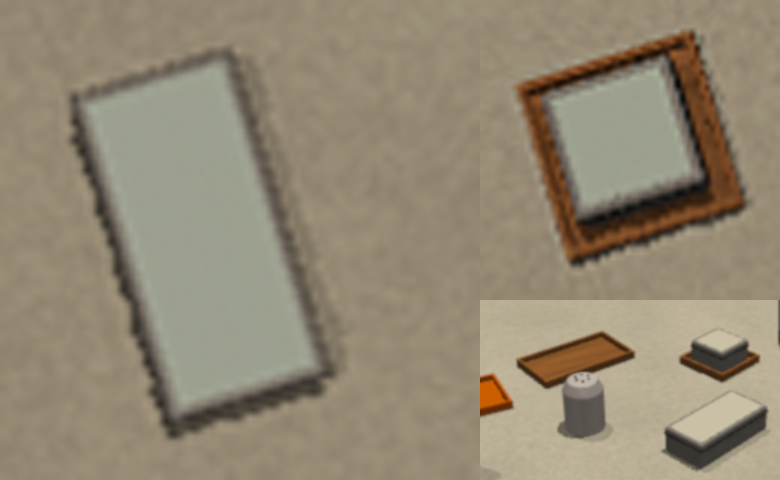

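Square tin sits flat in its tray. The oblong tin is now bare and didn't move.

Run:
```python
from h import *
f=lambda p:np.array(p)/6+[285,185]-.4
c,s,a=rect(plane("top",f([(82,105),(228,60),(318,370),(178,410)]),.036)); print(c,s,a)
pick(c,0,a+90)
if ctrl.current_grip_width()*91>52:
    place([.4471,.3026],99.88)
    ctrl.goto([.40,-.15,.3],best([.40,-.15],.3,90))
for n in("top","side"): cv2.imwrite(f"pics/{n}5.png",ctrl.read_camera(n))
t,s=cv2.imread("pics/top5.png"),cv2.imread("pics/side5.png")
cv2.imwrite("pics/c9.png",np.hstack([cv2.resize(t[100:310,150:470],(480,315)),cv2.resize(s[100:310,170:384],(320,315))])); print(ctrl.current_t())
```

```text
[0.52840479 0.01858824] (122, 58) 17.731128692626953
hit False grip mm 63.75430336306734 tcp [ 0.52856225  0.01854837 -0.01532288]
held mm 63.36785941148398 F [-0.5  0.1 -2.5] t 72.4333
hit True tcp [ 0.44676222  0.30242153 -0.01178003]
t 77.9667
79.7417
```

View pics/c9.png

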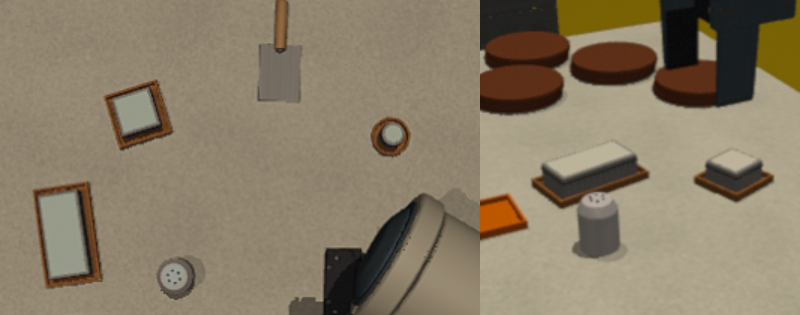

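Run:
```python
from h import *
def off(pic,b,z,tray):
    im=cv2.imread(pic); hsv=cv2.cvtColor(im,cv2.COLOR_BGR2HSV); x,y,r=b
    m=cv2.inRange(hsv,(28,10,110),(60,50,255)); k=np.zeros_like(m); cv2.circle(k,(x,y),r,255,-1)
    c=max(cv2.findContours(m&k,cv2.RETR_EXTERNAL,cv2.CHAIN_APPROX_NONE)[0],key=cv2.contourArea)
    p,s,a=rect(plane("top",c[:,0].astype(float),z)); print(pic,((p-tray)*1000).round(1),s,round(a,1))
off("pics/top5.png",(194,256),.040,(.4471,.3026)) if 0 else None
off("pics/top5.png",(194,256,45),.040,(.4471,.3026))
off("pics/top5.png",(242,176,25),.038,(.6374,.1991))
off("pics/top5.png",(411,190,15),.044,(.6142,-.1933))
off("pics/top3.png",(447,261,18),.040,(.4527,-.2810))
print(ctrl.current_grip_width(),np.round(ctrl.current_contact_force(),1))
ctrl.sign_off()
```

```text
pics/top5.png [0.4 0.6] (120, 55) 10.7
pics/top5.png [0.2 0.6] (52, 52) 19.5
pics/top5.png [0.4 0.6] (25, 23) 0.9
pics/top3.png [-0.3  1.7] (42, 41) -88.7
1.0048141359983624 [-1.1 -0.3  0.5]
the job is handed in; nothing more can be done
```

All four tins are in their own trays, placed in the required order (small round, larger round, square, oblong), and the job is handed in. It took about 80 s of robot time.

- **Last checks:** the lid centres are within 2 mm of their tray centres, against the 13 mm allowed. The square and oblong tins are within about 1° of their trays' angles. In the pictures all the tins look upright and flat. The larger round tin was last measured just after it was placed, because the arm hid its tray in the final picture.
- **Robot and bystanders:** the gripper ended open and clear of everything. The dredger and spatula look unmoved, which I judged by eye only.
- **What went wrong:** the first grasp closed on nothing and moved nothing, and I noticed only from the next picture. By then the empty gripper had gone through the placing move over the small tray. The true fingertips are about 28 mm above the reported TCP, which disagrees with the description of the tool. The camera views showed this and a touch on the bare bench confirmed it, so I corrected for it in every later move.

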